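# Strainer basket back into its keeper, lid shut

## Robot

A 7-joint arm with a two-finger parallel gripper is mounted at the origin on a cart in front of the work surface, level with it; the furniture and walls round the work are solid. World frame = base frame: x ahead of the robot, y to its left, z up, the work surface at z = 0. Lengths are in mm, angles in rad, forces in N, time in s.
With the tool pointing down it reaches from about 425 to 950 mm from the base axis. Payload 4.7 kg.
Tool frame: the origin (TCP) lies between the finger pads; the fingertips stand 25 mm ahead of it and the grasp point (between the pads) lies 6 mm ahead of it; z points along the fingers, y is the line along which they close (so a half turn about z gives the same grasp; the last joint's range is limited). The gripper opens to 85 mm and grips with 20 to 120 N. Pads are 22 mm wide; open, the fingers measure 114 mm over their backs; the gripper's body (76 mm by 85 mm) begins 54 mm behind the grasp point. The pads swing forward as they close: fully open they stand 13 mm farther back than shut.
Start: joints at [-1.337, 0.469, -0.049, 1.532, 0.024, 1.141, -0.082], TCP at [175.313, 651.852, 256.335] pointing down, gripper open.
Joint ranges: [-2.59, 2.59], [-0.33, 1.99], [-1.39, 1.29], [0.1, 2.45], [-1.04, 4.18], [0.21, 1.99], [-2.66, 2.66]. Speed limits (rad/s): [2.57, 2.57, 3.14, 3.14, 3.14, 3.14, 3.14].

## Interface

Orientations are given as a unit quaternion [w, x, y, z].
In Python, from cell import bot gives the robot as it stands.
- The arm moves only by the shell command python3 -m jog 'ROWS' [OPENING]. ROWS is text: rows parted by semicolons, each of 4 numbers parted by spaces: the shift along the tool's x, y, z in mm, then the turn about the tool's z in rad. In form: tx ty tz roll; .... A call has 1 to 10 rows; each row is the pose to reach, as a shift and turn from the pose commanded when the call began, along the tool's axes at that moment; what a row does not reach only later rows make up. A row lasts 1/12 s, in which the tool goes at most 41.7 mm and 7.16 degrees, less where a joint would pass 70% of its speed; a pose out of reach is approached as far as the arm can. A call with a gripper value outside its range is refused whole. OPENING is the opening, from -1 (shut) to 1 (fully open), so that 0 is half open, set as the call begins (- or left out, the last holds). The fingers move at their own pace and stop on an object; the grip force is fixed at half the most. Time passes only in rows, so rows that repeat a pose let the fingers close. It gives the time, the measured TCP pose, the force, the opening and the grip force at its end, in the units of the state.
- bot.get_obs(): the state, without advancing time (a new reading comes with each control period).
- bot.snapshot(name): name is "side" or "top"; returns a dict with "image" (400x640x3 uint8, blue, green, red), "K" (3x3 intrinsics, pixels), "view" (4x4, takes a point from world to camera coordinates). Camera axes: x right, y down, z forward; pixel columns grow to the right and rows downward; lengths in mm; the calibration is good to about 2 mm. A picture is of the moment at which its call begins. There is no depth.
- bot.sign_off(): hands the job in; it is judged then, once.
The state is a dict: "time": time; "joint_positions": joint angles; "qvel": joint speeds; "effort": joint torques, N m; "eef_pos": TCP position; "tool_rot": TCP orientation; "ft_force": force on the tool from outside, world axes, zero at the start; "moment": the same for the moment, N m; "opening": finger opening in mm; "grip_force": force on a finger pad.
Only numpy, scipy, OpenCV 4.12 (cv2) and the standard library are available. Lean on these libraries where they do the work, as an engineer would, in place of code of your own. Each camera call takes 0.05 s, during which the arm holds its last target. There are 200 camera calls.

## Task

The strainer basket has finished dripping: lift it up and off the hooks of its drip stand, stand it upright on the floor of the grey keeper bin, and then close the keeper's lid fully without slamming it. Leave the jar, pot, mill, bowl and tin standing where they are.

Things in the scene. Friction and masses are not known exactly. Their poses are not given: they have to be found in the camera images.
- keeper: plain grey plastic storage bin, 180 (its x) by 180 (its y) by 135 mm tall, walls and floor 5 mm thick, open at the top, fixed on the worktop. Origin: centre of its underside; z up; its +x points to the wall that carries the lid's hinge, roughly to the robot's right. It stands at the right.
- keeper_floor (a point): centre of the keeper's inner floor, where the basket belongs (anywhere flat on the floor will do; inside 170 by 170 mm)
- lid_hinge (a point): middle of the lid's hinge line, at the top of the keeper's +x wall: (92, 0, 135) mm in the keeper's frame; the hinge runs along the keeper's y
- lid (a joint): angle of the keeper's lid, rad: 0 = shut flat on the rim, pi/2 = upright, limit 1.9. The lid is a flat grey plate 186 by 188 by 6 mm, with a tab 60 mm wide that reaches 14 mm beyond its free edge. Its underside passes through the hinge line; its outer face is 6 mm from it. The hinge is stiff: the lid stays at any angle and swings with about 1 to 3 N at its edge. It starts open, about upright.
- lid_edge (a point): middle of the lid tab's free edge, 200 mm from the hinge line
- basket: steel wire strainer basket, 88 by 88 mm, 58 mm tall, with an upright handle: two rods at y = +-41 mm carry a cross bar along the basket's y, 132 mm long, 8 mm thick, centre 108 mm above the underside (highest point 115 mm); 0.15 to 0.31 kg. Origin: centre of its underside, z up. It starts hanging by the two ends of the bar in the stand's hooks and is loose, so it can swing a little.
- basket_grip (a point): centre of the basket's cross bar: the middle is a black grip 14 mm wide (basket x), 56 mm long (basket y), 14 mm high, to be taken from above with the fingers closing along the basket's x
- stand: steel drip stand, fixed on the worktop at the left: base tray 150 x 160 mm, two rods at the back (x = +65 mm, y = +-57 mm), two upturned hooks reaching to -x that carry the basket bar at x = 0, y = +-57 mm, 150 mm up. Hook tips end 164 mm up: the bar must rise 25 mm to be clear. Origin: on the worktop, under the bar's middle; z up
- red_spice_jar: glass spice jar with a red cap, 45 mm across, 106 mm tall, between the two work places, a little behind them; loose bystander, leave it alone. Origin: centre of its underside.
- white_pot: small round white plastic pot with lid, 75 mm across, 77 mm tall, in front between the two work places; loose bystander, leave it alone. Origin: centre of its underside.
- pepper_mill: dark wooden pepper mill, 58 mm across, 170 mm tall, at the left; loose bystander, leave it alone. Origin: centre of its underside.
- bowl: flowered white bowl, 115 mm across, 52 mm tall, at the left; loose bystander, leave it alone. Origin: centre of its underside.
- tin: food tin, 75 mm across, 110 mm tall, at the right, behind; loose bystander, leave it alone. Origin: centre of its underside.

How it is judged (in metres and radians):
On the way:
1. the basket stands upright on the floor of the keeper, let go, while the lid is still open (x of basket in the frame of keeper between -0.045 and 0.045 m and y of basket in the frame of keeper between -0.045 and 0.045 m and z of basket in the frame of keeper below 0.02 m and angle between basket's own z axis and vertical below 0.12 rad and value of joint lid above 0.8 rad and contact force between the fingers and basket below 0.1 N and linear speed of basket below 0.03 m/s), for 0.2 s.
At the end, for the whole second after the job is handed in: The basket stands on the keeper's floor (origin within 45 mm of the keeper's middle in x and y and under 20 mm above its underside), upright within 0.12 rad and at rest, and the lid is shut to within 0.05 rad and still (x of basket in the frame of keeper between -0.045 and 0.045 m and y of basket in the frame of keeper between -0.045 and 0.045 m and z of basket in the frame of keeper below 0.02 m and angle between basket's own z axis and vertical below 0.12 rad and value of joint lid below 0.05 rad and linear speed of basket below 0.02 m/s and velocity of joint lid between -0.05 and 0.05 rad/s); the robot touches nothing.
It fails at once if the lid is slammed (closing faster than 5 rad/s) (velocity of joint lid below -5 rad/s).
It fails at once if a bystander is shifted by more than 40 mm or knocked over (distance of any of red_spice_jar, white_pot, pepper_mill, bowl, tin from where it was at the start of the episode above 0.04 m or angle between any of red_spice_jar, white_pot, pepper_mill, bowl, tin's own z axis and vertical above 0.5 rad).
It also fails if it takes over 64 s, if anything falls off the work surface, if the arm or the gripper's body presses on something with over 40 N, if the wrist force passes 120 N, or if a joint passes its speed limit or range.

## Working session

There is one attempt and no reset: what is moved stays moved. The work goes in short steps, Python scripts to look and compute and a shell command to move; the robot and the scene stay as the last step left them, time stands still between calls to the robot, and variables do not carry over. Pictures are saved under pics/ and viewed, at most 10 in all, crops included, and the job is handed in when it is done.

```bash
ls; mkdir -p pics
python3 - <<'E'
from cell import bot
import cv2,numpy as np
np.set_printoptions(precision=4,suppress=True)
for n in("side","top"):
    s=bot.snapshot(n); cv2.imwrite(f"pics/{n}0.png",s["image"]); print(s["K"],s["view"])
o=bot.get_obs(); print(o)
E
```

```text
pics
[[484.4822   0.     310.4831]
 [  0.     484.4822 205.4607]
 [  0.       0.       1.    ]] [[   0.385    -0.9229    0.003  -166.5992]
 [  -0.5702   -0.2405   -0.7855  400.4141]
 [   0.7256    0.3007   -0.6189 1551.8942]
 [   0.        0.        0.        1.    ]]
[[389.39     0.     319.4628]
 [  0.     389.39   196.085 ]
 [  0.       0.       1.    ]] [[   0.0076   -0.9999   -0.0149   56.5499]
 [  -0.9877   -0.0052   -0.1565  525.4816]
 [   0.1564    0.0159   -0.9876 1506.8349]
 [   0.        0.        0.        1.    ]]
{'time': 0.1, 'joint_positions': array([-1.3369,  0.4694, -0.0486,  1.5335,  0.0241,  1.141 , -0.0823]), 'qvel': array([-0.0016, -0.0018,  0.0001, -0.0031, -0.0003, -0.0005, -0.0011]), 'effort': array([  0.0008, -51.1518,  -0.047 , -23.839 ,   0.0107,   0.0044,
         0.    ]), 'eef_pos': array([175.1913, 651.3841, 255.384 ]), 'tool_rot': array([-0.0001,  0.131 ,  0.9914, -0.0009]), 'ft_force': array([ 0.3835, -0.3977, -0.3433]), 'moment': array([-0.0097,  0.0034,  0.0135]), 'grip_force': 0.0, 'opening': 85.0123589615153}
```

View pics/side0.png

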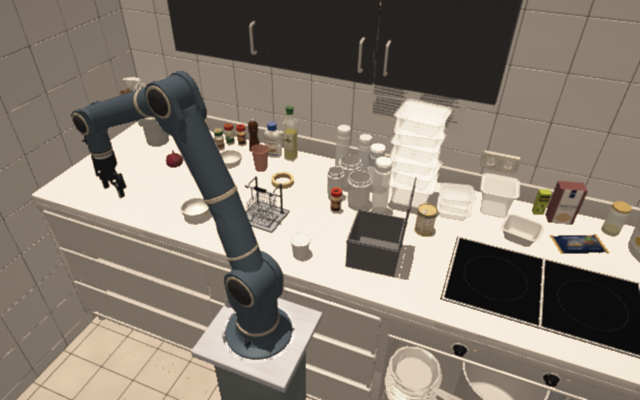

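View pics/top0.png

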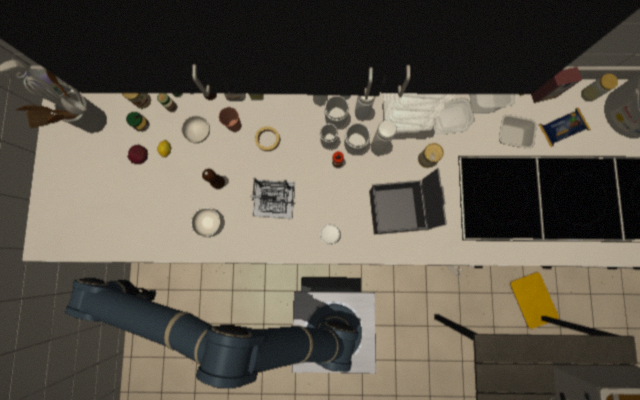

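The side view shows the stand and basket at about (265,205) and the keeper at (378,240) with its lid upright. In the top view the stand is at (273,198), the keeper at (400,207), the jar at (338,158), the pot at (330,233) and the mill at (213,178). I'll enlarge these areas next.

Run:
```python
import cv2,numpy as np
s=cv2.imread("pics/side0.png");t=cv2.imread("pics/top0.png")
def c(im,x,y,w=80,h=60):return cv2.resize(im[y:y+h,x:x+w],None,fx=5,fy=5,interpolation=cv2.INTER_CUBIC)
a=c(s,235,172);b=c(s,340,176,80,100)[:500];
d=c(t,235,170);e=c(t,367,165,80,75)
# canvas of 2 rows
a=cv2.resize(a,(400,300));
cv2.imwrite("pics/c1.png",np.vstack([np.hstack([c(s,235,172),c(t,235,170)]),np.hstack([cv2.resize(s[176:278,340:420],(235,300),interpolation=cv2.INTER_CUBIC),np.zeros((300,165,3),np.uint8),cv2.resize(t[165:240,367:447],(400,300))])]))
```

```text
(no output)
```

View pics/c1.png

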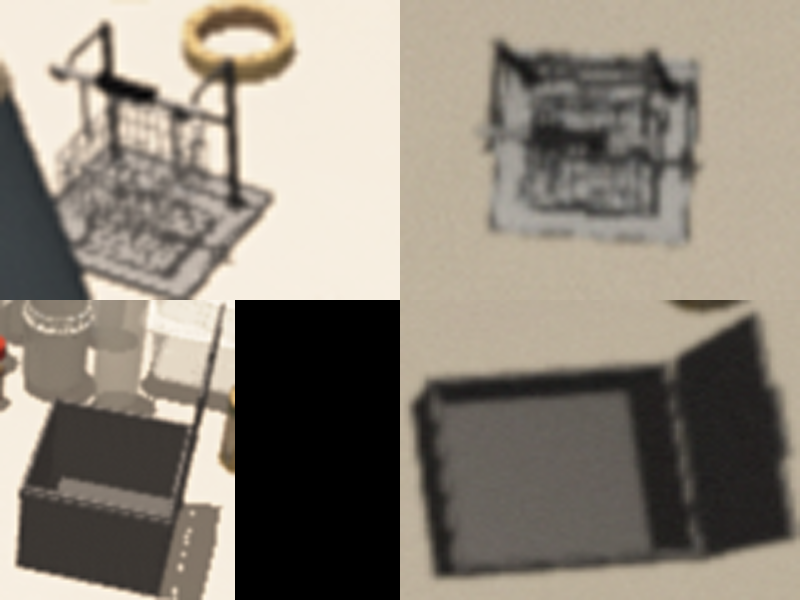

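```bash
cat > h.py <<'E'
import numpy as np
from scipy.spatial.transform import Rotation as R
KS=np.array([[484.4822,0,310.4831],[0,484.4822,205.4607],[0,0,1]]);KT=np.array([[389.39,0,319.4628],[0,389.39,196.085],[0,0,1]])
VIEW={}
def cams():
    from cell import bot
    return {n:bot.snapshot(n) for n in("side","top")}
def ray(c,p):
    V=c["view"];r=V[:3,:3].T;o=-r@V[:3,3];d=r@np.linalg.solve(c["K"],[p[0],p[1],1]);return o,d/np.linalg.norm(d)
def onz(c,p,z):
    o,d=ray(c,p);return o+d*(z-o[2])/d[2]
def tri(C,ps,pt):
    (a,d),(b,e)=ray(C["side"],ps),ray(C["top"],pt)
    s=np.linalg.lstsq(np.c_[d,-e],b-a,rcond=None)[0];p,q=a+d*s[0],b+e*s[1]
    return (p+q)/2,np.linalg.norm(p-q)
E
python3 - <<'E'
from h import *
import cv2
np.set_printoptions(precision=1,suppress=True)
C=cams()
print("cams",[ray(C[n],(0,0))[0] for n in C])
print("grip",tri(C,(260.4,189.6),(269,197.6)))
print("barL",tri(C,(246,186),(251,196.8)),"barR",tri(C,(282.6,196.3),(295,203.6)))
f=lambda u,v:(340+u/2.9375,176+v/2.941-300/2.941)
g=lambda u,v:(367+(u-400)/5,165+(v-300)/4)
for n,a,b in(("BL",(55,402),(432,382)),("FL",(20,490),(440,575)),("BR",(192,425),(668,368)),("FR",(178,517),(700,555))):
    print(n,tri(C,f(*a),g(*b)),"side z135",onz(C["side"],f(*a),135),"top z135",onz(C["top"],g(*b),135))
for p in((440,395),(630,390),(650,558),(455,570)):print("floor",onz(C["top"],g(*p),5))
print("lid top",tri(C,f(222,305),g(758,318)))
for n,p,z in(("jar",(338,158),106),("pot",(330,233),77),("mill",(208,174),170),("bowl",(207,222),52),("tin",(433,151),110)):print(n,onz(C["top"],p,z))
for p in((490,50),(697,60),(690,240),(492,230)):print("tray",onz(C["top"],(235+(p[0]-400)/5,170+p[1]/5),3))
E
```

```text
cams [array([-833.6, -524.2, 1275.4]), array([ 282.9,   35.3, 1571.2])]
grip (array([502. , 243.6, 149.8]), np.float64(3.0771307276446587))
barL (array([505.6, 310.5, 146. ]), np.float64(4.543181344704669)) barR (array([480.5, 141.9, 161.7]), np.float64(11.971586421745048))
BL (array([ 553.6, -145.4,  127. ]), np.float64(2.557485386477172)) side z135 [ 544.7 -149.1  135. ] top z135 [ 551.5 -143.2  135. ]
FL (array([ 374.9, -154.1,  126.8]), np.float64(14.193990543031466)) side z135 [ 370.1 -162.8  135. ] top z135 [ 371.4 -146.5  135. ]
BR (array([ 566.1, -320.7,  135.5]), np.float64(2.568338818676931)) side z135 [ 567.7 -321.7  135. ] top z135 [ 565.7 -319.6  135. ]
FR (array([ 393.2, -342.5,  135.7]), np.float64(11.305877410601342)) side z135 [ 397.5 -347.2  135. ] top z135 [ 391.  -337.3  135. ]
floor [ 562.4 -165.7    5. ]
floor [ 568.3 -320.2    5. ]
floor [ 397.5 -331.     5. ]
floor [ 384.5 -175.     5. ]
lid top (array([ 571.2, -333.8,  319.1]), np.float64(0.8865459137751681))
jar [664.4 -11.7 106. ]
pot [376.7  17.9  77. ]
mill [585.2 470.1 170. ]
bowl [418.2 500.6  52. ]
tin [ 692.5 -377.4  110. ]
tray [596.8 334.6   3. ]
tray [589.3 163.9   3. ]
tray [440.9 166.9   3. ]
tray [448.1 327.9   3. ]
```

```bash
cat > go.py <<'E'
import sys
from h import *
from cell import bot
x,y,z,a=map(float,sys.argv[1:5]) # world TCP target, angle of tool y in world (deg)
o=bot.get_obs();w,*v=o["tool_rot"];r=R.from_quat([*v,w]).as_matrix()
c=np.radians(a);ty=r[:,1];d=np.arctan2(ty[1],ty[0])-c
d=(d+np.pi/2)%np.pi-np.pi/2
print("t",o["time"],"tcp",np.round(o["eef_pos"],1),"toolY",round(np.degrees(np.arctan2(ty[1],ty[0])),1),"tz",np.round(r[:,2],3),"q",np.round(o["joint_positions"],2),"F",np.round(o["ft_force"],1),"open",round(o["opening"],1),"grip",o["grip_force"])
print("shift",np.round(r.T@(np.array([x,y,z])-o["eef_pos"]),1),"roll",round(d,3))
E
python3 go.py 500 244 260 -2.5
```

```text
t 0.2 tcp [175.3 651.5 255.7] toolY 74.9 tz [-0.    -0.001 -1.   ] q [-1.34  0.47 -0.05  1.53  0.02  1.14 -0.08] F [ 0.  -0.6  0.5] open 85.4 grip 0.0
shift [-419.5 -309.2   -4. ] roll 1.352
```

```bash
python3 -m jog '-32 -24 -4 0.1; -64 -47 -4 0.21; -96 -71 -4 0.32; -128 -95 -4 0.43; -160 -118 -4 0.54; -192 -142 -4 0.65; -224 -166 -4 0.76; -256 -189 -4 0.87; -288 -213 -4 0.98; -320 -237 -4 1.1'; python3 go.py 500 244 240 -2.5
```

```text
time: 1.03
eef_pos: [423.5, 338.1, 260.4]
tool_rot: [-0.0, 0.632, 0.775, 0.0]
ft_force: [0.2, 0.9, 0.1]
opening: 85.4
grip_force: 0.0
t 1.0333 tcp [423.5 338.1 260.4] toolY 11.6 tz [-0.  0. -1.] q [-0.99  0.25  0.29  1.86 -0.08  1.04 -0.47] F [0.2 0.9 0.1] open 85.4 grip 0.0
shift [-107.6   56.    20.4] roll 0.246
```

```bash
python3 -m jog '-30 16 0 0.1; -60 32 0 0.2; -90 47 10 0.25; -108 56 20 0.25; -108 56 20 0.25; -108 56 20 0.25; -108 56 20 0.25; -108 56 20 0.25'; python3 go.py 500 244 145 -2.5
python3 - <<'E'
from cell import bot
import cv2,numpy as np
f=lambda im,x,y,w,h:cv2.resize(im[y:y+h,x:x+w],(400,400),interpolation=cv2.INTER_CUBIC)
s=bot.snapshot("side")["image"];t=bot.snapshot("top")["image"]
cv2.imwrite("pics/c2.png",np.hstack([f(s,220,130,100,100),f(t,230,150,80,80)]))
E
```

```text
time: 1.7
eef_pos: [499.2, 247.4, 240.6]
tool_rot: [-0.0, 0.721, 0.693, 0.0]
ft_force: [-0.6, 0.1, -0.3]
opening: 85.3
grip_force: 0.0
t 1.7 tcp [499.2 247.4 240.6] toolY -2.2 tz [-0.     0.001 -1.   ] q [-0.84  0.3   0.38  1.85 -0.13  1.01 -0.44] F [-0.6  0.1 -0.3] open 85.3 grip 0.0
shift [-3.5  1.  95.6] roll 0.004
```

View pics/c2.png

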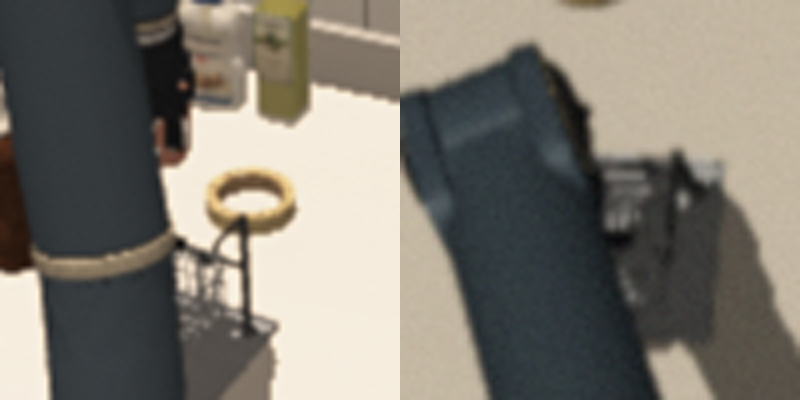

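The arm hides the basket from both cameras. The earlier triangulation has ample margin: the gripper opens to 85 mm and the grip is 14 mm wide. So I'll descend and watch the force.

```bash
python3 -m jog '-2 2 25 0; -2 2 45 0; -2 2 62 0; -2 2 75 0; -2 2 84 0; -2 2 86 0; -2 2 86 0' && python3 -m jog '0 0 0 0; 0 0 0 0; 0 0 0 0; 0 0 0 0; 0 0 0 0; 0 0 0 0; 0 0 0 0; 0 0 0 0' -1
```

```text
time: 2.38
eef_pos: [501.5, 244.1, 154.1]
tool_rot: [-0.0, 0.721, 0.692, -0.0]
ft_force: [-0.2, -0.8, -0.0]
opening: 85.8
grip_force: 0.0
time: 3.05
eef_pos: [502.7, 243.9, 155.0]
tool_rot: [0.0, 0.722, 0.692, 0.001]
ft_force: [0.3, 0.8, 2.6]
opening: 12.7
grip_force: 59.5
```

```bash
python3 -m jog '0 0 -6 0; 0 0 -14 0; 0 0 -24 0; 0 0 -36 0; 0 0 -50 0; 0 0 -64 0; 0 0 -80 0; 0 0 -100 0; 0 0 -125 0; 0 0 -150 0'; python3 -m jog '0 0 -10 0; 0 0 -15 0; 0 0 -15 0; 0 0 -15 0'; python3 go.py 473 -238 320 -2.5
```

```text
time: 3.88
eef_pos: [501.2, 243.3, 306.0]
tool_rot: [-0.0, 0.722, 0.692, -0.0]
ft_force: [0.6, -0.1, -1.8]
opening: 13.0
grip_force: 58.9
time: 4.22
eef_pos: [501.1, 243.4, 318.3]
tool_rot: [-0.0, 0.722, 0.692, -0.001]
ft_force: [-0.2, -0.0, -2.6]
opening: 12.7
grip_force: 58.9
t 4.2167 tcp [501.1 243.4 318.3] toolY -2.4 tz [-0.002 -0.001 -1.   ] q [-0.86  0.23  0.4   1.75 -0.1   1.18 -0.47] F [-0.2 -0.  -2.6] open 12.7 grip 58.91075670719147
shift [-482.2   -7.9   -1.3] roll 0.002
```

```bash
python3 -m jog '-10 0 0 0; -30 0 0 0; -60 0 0 0; -95 -1 0 0; -130 -1 0 0; -165 -1 0 -0.02; -200 -2 0 -0.04; -235 -2 0 -0.06; -270 -3 0 -0.08; -305 -3 0 -0.1';  python3 -m jog '-35 0 0 -0.02; -70 -1 0 -0.02; -105 -1 0 -0.02; -135 -2 0 -0.02; -157 -2 0 -0.02; -172 -2 0 -0.02; -178 -2 0 -0.02; -178 -2 0 -0.02; -178 -2 0 -0.02'; python3 go.py 475 -241 170 4.5
python3 - <<'E'
from cell import bot
import cv2,numpy as np
f=lambda im,x,y,w,h:cv2.resize(im[y:y+h,x:x+w],(400,400),interpolation=cv2.INTER_CUBIC)
s=bot.snapshot("side")["image"];t=bot.snapshot("top")["image"]
cv2.imwrite("pics/c3.png",np.hstack([f(s,320,150,130,130),f(t,345,150,110,110)]))
E
```

```text
time: 5.05
eef_pos: [484.3, -63.3, 318.1]
tool_rot: [-0.001, 0.686, 0.727, -0.001]
ft_force: [0.9, 0.0, -2.8]
opening: 13.0
grip_force: 58.9
time: 5.8
eef_pos: [493.8, -238.0, 318.4]
tool_rot: [-0.001, 0.679, 0.734, -0.0]
ft_force: [-0.1, -0.0, -2.4]
opening: 13.3
grip_force: 58.9
t 5.8 tcp [ 493.8 -238.   318.4] toolY 4.5 tz [-0.002  0.001 -1.   ] q [-0.22  0.24  0.72  1.79 -0.17  1.18  0.63] F [-0.1 -0.  -2.4] open 13.3 grip 58.88699948787689
shift [ -1.7 -18.7 148.4] roll -0.0
```

View pics/c3.png

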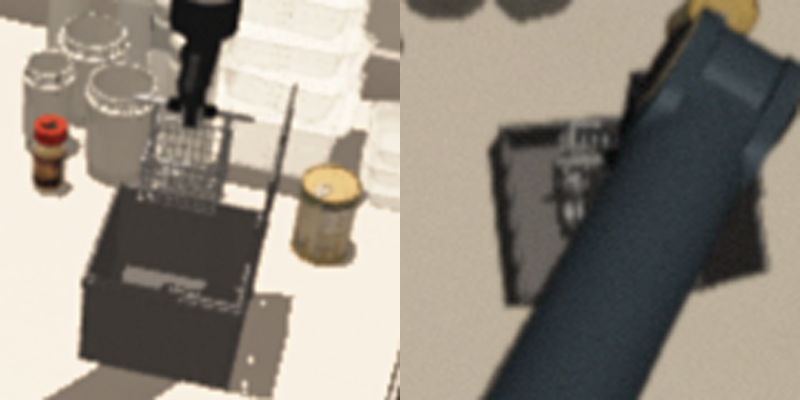

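Basket held upright above the keeper. I'll centre it and lower partway, then check the clearance between the wrist and the lid.

```bash
python3 -m jog '-1 -9 0 0; -2 -19 5 0; -2 -19 20 0; -2 -19 40 0; -2 -19 60 0; -2 -19 80 0; -2 -19 100 0; -2 -19 115 0; -2 -19 120 0; -2 -19 120 0'; python3 go.py 475 -241 118 4.5
python3 - <<'E'
from cell import bot
import cv2,numpy as np
f=lambda im,x,y,w,h:cv2.resize(im[y:y+h,x:x+w],(400,400),interpolation=cv2.INTER_CUBIC)
s=bot.snapshot("side")["image"];t=bot.snapshot("top")["image"]
cv2.imwrite("pics/c4.png",np.hstack([f(s,300,100,170,170),f(t,345,150,110,110)]))
E
```

```text
time: 6.73
eef_pos: [474.0, -241.6, 198.2]
tool_rot: [-0.001, 0.679, 0.734, -0.001]
ft_force: [-0.1, 0.4, -1.3]
opening: 13.3
grip_force: 58.9
t 6.7333 tcp [ 474.  -241.6  198.2] toolY 4.5 tz [-0.003  0.001 -1.   ] q [-0.15  0.35  0.68  1.96 -0.27  0.92  0.75] F [-0.1  0.4 -1.3] open 13.3 grip 58.86798620223999
shift [ 0.4  1.2 80.2] roll -0.0
```

View pics/c4.png

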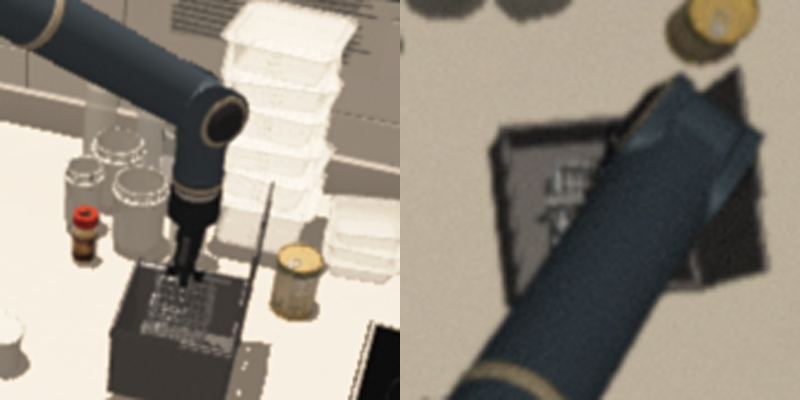

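```bash
python3 -m jog '0 1 15 0; 0 1 30 0; 0 1 45 0; 0 1 57 0; 0 1 66 0; 0 1 70 0; 0 1 73 0; 0 1 75 0; 0 1 75 0'; python3 -m jog '0 0 2 0; 0 0 3 0; 0 0 4 0; 0 0 4 0'
```

```text
time: 7.58
eef_pos: [476.7, -242.3, 124.4]
tool_rot: [0.0, 0.679, 0.734, 0.0]
ft_force: [0.1, -0.0, -1.9]
opening: 13.2
grip_force: 58.9
time: 7.92
eef_pos: [476.5, -242.1, 120.2]
tool_rot: [-0.0, 0.679, 0.734, 0.0]
ft_force: [0.4, 0.7, -3.0]
opening: 13.5
grip_force: 58.9
```

```bash
python3 -m jog '0 0 1 0; 0 0 2 0; 0 0 2 0'; python3 -m jog '0 0 1 0; 0 0 2 0; 0 0 2 0';python3 -m jog '0 0 1 0; 0 0 2 0; 0 0 2 0'
```

```text
time: 8.17
eef_pos: [476.6, -242.2, 118.2]
tool_rot: [0.0, 0.679, 0.734, 0.0]
ft_force: [0.2, -0.3, -2.4]
opening: 13.3
grip_force: 58.9
time: 8.42
eef_pos: [476.7, -242.2, 118.1]
tool_rot: [-0.0, 0.679, 0.734, 0.001]
ft_force: [-3.6, 3.8, 15.7]
opening: 12.9
grip_force: 61.2
time: 8.67
eef_pos: [476.8, -242.2, 118.0]
tool_rot: [-0.001, 0.679, 0.734, 0.002]
ft_force: [-9.3, 6.1, 32.0]
opening: 12.6
grip_force: 63.6
```

On the floor, contact at TCP height 118. I'll take off the pressure and release.

```bash
python3 -m jog '0 0 -2 0; 0 0 -4 0; 0 0 -4 0; 0 0 -4 0'; python3 -m jog '0 0 0 0; 0 0 0 0; 0 0 0 0; 0 0 0 0; 0 0 0 0; 0 0 0 0; 0 0 0 0' 0.1;  python3 -m jog '0 0 -5 0; 0 0 -15 0; 0 0 -35 0; 0 0 -65 0; 0 0 -100 0; 0 0 -140 0; 0 0 -180 0; 0 0 -220 0; 0 0 -240 0; 0 0 -240 0'; python3 go.py 475 -241 370 4.5
```

```text
time: 9.0
eef_pos: [476.7, -242.1, 118.1]
tool_rot: [0.0, 0.679, 0.734, 0.0]
ft_force: [-0.5, 0.4, 0.9]
opening: 13.1
grip_force: 59.3
time: 9.58
eef_pos: [476.5, -242.2, 118.2]
tool_rot: [-0.0, 0.679, 0.734, 0.0]
ft_force: [-0.1, 0.1, -0.2]
opening: 46.7
grip_force: 0.0
time: 10.42
eef_pos: [478.1, -244.0, 364.6]
tool_rot: [0.005, 0.679, 0.734, 0.003]
ft_force: [0.4, -1.1, 0.2]
opening: 46.7
grip_force: 0.0
t 10.4167 tcp [ 478.1 -244.   364.6] toolY 4.4 tz [ 0.011 -0.003 -1.   ] q [-0.24  0.17  0.75  1.75 -0.13  1.26  0.61] F [ 0.4 -1.1  0.2] open 46.7 grip 0.0
shift [ 3.3 -2.8 -5.5] roll -0.001
```

```bash
python3 -m jog '0 0 -20 0; 0 0 -40 0; -20 0 -40 0; -50 0 -40 0; -80 0 -40 0; -110 0 -40 0; -140 0 -40 0; -160 0 -40 0; -170 0 -40 0; -170 0 -40 0' -1; python3 go.py 487 -413 310 4.5
python3 - <<'E'
from cell import bot
import cv2,numpy as np
f=lambda im,x,y,w,h:cv2.resize(im[y:y+h,x:x+w],(400,400),interpolation=cv2.INTER_CUBIC)
s=bot.snapshot("side")["image"];t=bot.snapshot("top")["image"]
cv2.imwrite("pics/c5.png",np.hstack([f(s,310,110,150,150),f(t,345,150,110,110)]))
E
```

```text
time: 11.25
eef_pos: [488.5, -413.6, 397.6]
tool_rot: [-0.001, 0.68, 0.733, -0.001]
ft_force: [-0.7, 0.3, -0.2]
opening: -0.1
grip_force: 0.0
t 11.25 tcp [ 488.5 -413.6  397.6] toolY 4.2 tz [-0.002 -0.001 -1.   ] q [ 0.09  0.4   0.8   1.45 -0.28  1.41  0.96] F [-0.7  0.3 -0.2] open -0.1 grip 0.0
shift [ 0.7 -1.3 87.6] roll -0.004
```

View pics/c5.png

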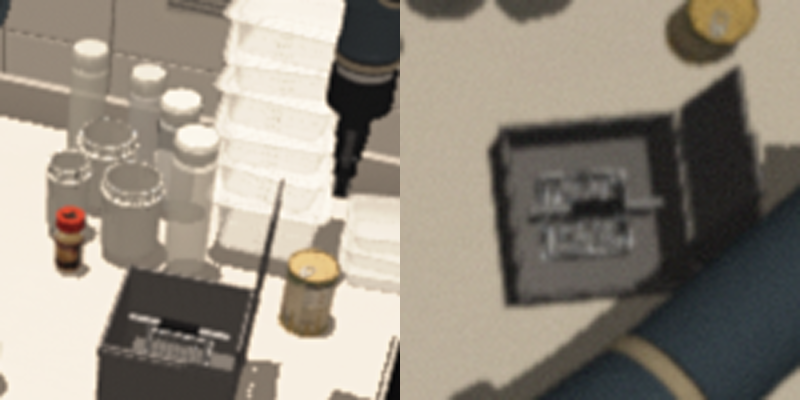

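The basket stands upright in the middle of the keeper floor (top view, bar about (600,207) in the crop). The lid is still upright and the tool is behind it. I'll lower the tool now and swing the lid over.

```bash
python3 -m jog '0 0 20 0; 0 0 45 0; 0 0 70 0; 10 0 85 0; 25 0 88 0; 35 0 88 0; 42 0 88 0; 48 0 88 0; 53 0 88 0; 58 0 88 0'; python3 -m jog '5 0 0 0; 12 0 0 0; 20 0 1 0; 28 0 2 0; 36 0 3 0; 44 0 4 0'; python3 go.py 478 -275 293 4.5
```

```text
time: 12.18
eef_pos: [485.5, -354.0, 311.3]
tool_rot: [0.001, 0.679, 0.734, 0.0]
ft_force: [0.6, -1.7, 0.4]
opening: -0.1
grip_force: 0.0
time: 12.68
eef_pos: [481.4, -309.2, 305.9]
tool_rot: [-0.0, 0.679, 0.734, -0.0]
ft_force: [-0.1, -1.4, -1.2]
opening: -0.4
grip_force: 0.8
t 12.6833 tcp [ 481.4 -309.2  305.9] toolY 4.5 tz [-0.001  0.    -1.   ] q [-0.11  0.31  0.78  1.75 -0.24  1.17  0.82] F [-0.1 -1.4 -1.2] open -0.4 grip 0.7602580706588924
shift [34.4 -0.7 12.9] roll -0.001
```

```bash
python3 -m jog '12 0 3 0; 24 0 8 0; 35 0 13 0; 47 0 20 0; 58 0 28 0; 67 0 36 0; 76 0 45 0; 84 0 55 0; 92 0 66 0'; python3 go.py 474 -202 204 4.5;  python3 -m jog '7 0 11 0; 12 0 23 0; 16 0 35 0; 19 0 47 0; 22 0 57 0; 23 0 65 0; 23 0 71 0; 23 0 75 0'; python3 go.py 472 -195 163 4.5
```

```text
time: 13.43
eef_pos: [474.7, -217.2, 239.3]
tool_rot: [-0.0, 0.679, 0.734, 0.0]
ft_force: [0.6, -1.1, 1.0]
opening: 0.3
grip_force: 0.6
t 13.4333 tcp [ 474.7 -217.2  239.3] toolY 4.5 tz [ 0.  0. -1.] q [-0.26  0.28  0.74  1.95 -0.23  1.    0.67] F [ 0.6 -1.1  1. ] open 0.3 grip 0.56132368510589
shift [15.1  0.5 35.3] roll -0.0
time: 14.1
eef_pos: [472.7, -194.8, 165.5]
tool_rot: [-0.001, 0.679, 0.734, 0.0]
ft_force: [-11.2, 6.9, 43.1]
opening: 0.1
grip_force: 21.9
t 14.1 tcp [ 472.7 -194.8  165.5] toolY 4.5 tz [-0.001  0.002 -1.   ] q [-0.24  0.37  0.69  2.04 -0.31  0.84  0.71] F [-11.2   6.9  43.1] open 0.1 grip 21.890968400985003
shift [-0.1 -0.7  2.5] roll -0.0
```

The lid is pressed shut: contact at TCP height 165.5, which puts the tip at about 141 mm, as expected for a shut lid. I'll lift off and check.

```bash
python3 -m jog '0 0 -3 0; 0 0 -8 0; 0 0 -25 0; 0 0 -55 0; 0 0 -90 0; 0 0 -130 0; 0 0 -165 0; 0 0 -190 0; 0 0 -200 0; 0 0 -200 0'; python3 -m jog '40 0 0 0; 80 0 0 0; 120 0 0 0; 160 0 0 0; 200 0 0 0; 240 0 0 0; 270 0 0 0; 290 0 0 0; 300 0 0 0; 300 0 0 0'
python3 - <<'E'
from cell import bot
import cv2,numpy as np
f=lambda im,x,y,w,h:cv2.resize(im[y:y+h,x:x+w],(400,400),interpolation=cv2.INTER_CUBIC)
s=bot.snapshot("side")["image"];t=bot.snapshot("top")["image"]
cv2.imwrite("pics/c6.png",np.hstack([f(s,320,150,130,130),f(t,345,150,110,110)]))
E
```

```text
time: 14.93
eef_pos: [473.8, -196.1, 367.6]
tool_rot: [0.002, 0.679, 0.734, 0.002]
ft_force: [0.4, 0.1, 0.2]
opening: -0.0
grip_force: 0.0
time: 15.77
eef_pos: [448.5, 105.7, 363.4]
tool_rot: [-0.001, 0.677, 0.736, -0.002]
ft_force: [-0.3, -0.1, -0.2]
opening: 0.4
grip_force: 0.0
```

View pics/c6.png

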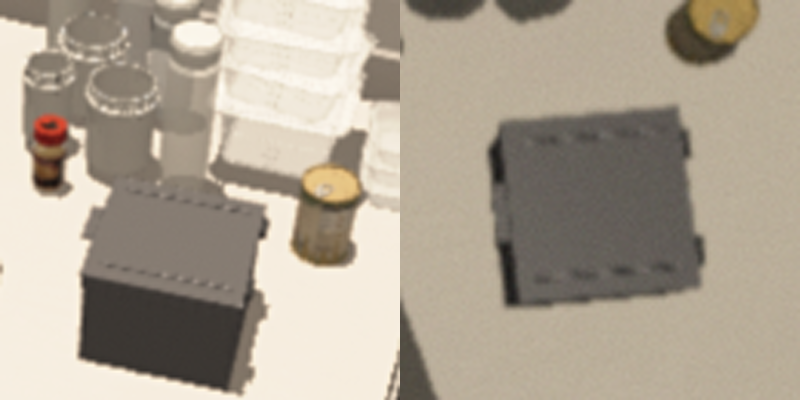

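The lid lies flat on the rim in both views (side crop about (170,240), top crop about (600,205)). The jar and tin are undisturbed and the robot is clear.

```bash
python3 -c "from cell import bot; print(bot.sign_off())"
```

```text
the job is handed in; nothing more can be done
None
```

The basket is standing on the keeper's floor with the lid closed gently, I saw no bystander disturbed, and the job is handed in at about 16 s of robot time; no verdict came back.

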